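# Ready the applicator tray and run the disinfecting pen along its joint

### The arm

A 6-joint arm with a two-finger parallel gripper is mounted at the origin on the work surface. World frame = base frame: x ahead of the robot, y to its left, z up, the work surface at z = 0. Lengths are in m, angles in degrees, forces in N, time in s.
With the tool pointing down it reaches from about 0.275 to 0.725 m from the base axis. Payload 5.6 kg.
Tool frame: the origin (TCP) lies between the finger pads; the fingertips stand 14 mm ahead of it and the grasp point (between the pads) lies 5 mm behind it; z points along the fingers, y is the line along which they close (so a half turn about z gives the same grasp; the last joint's range is limited). The gripper opens to 85 mm and grips with 20 to 120 N. Pads are 22 mm wide; open, the fingers measure 114 mm over their backs; the gripper's body (76 mm by 85 mm) begins 54 mm behind the grasp point. The pads swing forward as they close: fully open they stand 13 mm farther back than shut.
Start: joints at [88.098, 14.616, 6.199, 0, -81.583, -16.306], TCP at [0.172, 0.522, 0.245] pointing down, gripper open.
Joint ranges: [-168.99, 168.99], [-69.2, 112.95], [-62.41, 85.93], [-164.36, 98.24], [-168.68, -3.75], [-174.98, 174.98]. Speed limits (degrees/s): [147.25, 147.25, 180, 180, 180, 180].

### API

Orientations are given as [roll, pitch, yaw] about the fixed x, y, z axes, in that order (R = Rz(yaw) Ry(pitch) Rx(roll)).
In Python, from station import ctrl gives the robot as it stands. The module is installed in compiled form; this text tells all that it offers. Calls block until the motion is done:
- ctrl.move_to(position, orientation): joint-space move of the TCP to a pose.
- ctrl.move_linear(position, attitude=None, v=0.15, force_limit=None): straight line of the TCP; attitude=None keeps the orientation; v is the mean speed in m/s. With force_limit (N) it stops when the force on the tool has changed by that much, and returns True; else False.
- ctrl.move_joints(angles): joint-space move.
- ctrl.gripper_to(opening, effort=None): opening from 0.0 (shut) to 1.0 (fully open); effort is the grip in N (None keeps the last); returns when the fingers have stopped.
- ctrl.pause(seconds).
- ctrl.ik(position, orientation): joint angles nearest the present ones, or None.
- ctrl.grab_frame(name): name is "side" or "top"; returns a dict with "color" (384x512x3 uint8, red, green, blue), "depth" (384x512 float32, m along the optical axis (not along the pixel's ray), 0 where there is no reading), "intrinsics" (3x3 intrinsics, pixels), "k1" (the pictures are not rectified: a ray, as slopes to the right and down, at radius r is drawn at 1 + k1 r^2 times it, then the intrinsics apply), "rvec" (rotation vector, rad) and "tvec" (3), from world to camera coordinates, as OpenCV has them. Camera axes: x right, y down, z forward; pixel columns grow to the right and rows downward; lengths in m; the calibration is good to about 2 mm. A picture is of the moment at which its call begins.
A pose or a line that the arm cannot do raises ctrl.Unreachable and nothing moves.
- ctrl.sign_off(): hands the job in; it is judged then, once.
Trained networks look in a picture, given as the dict that the camera call returned (one of the last four; its "shot" number tells which), for a name from the list of things; names that differ only in an ending like _2 or _b are one class to them, and where a whole thing is asked for, a point or a joint stands for the part that bears it (a point fixed in the world has none). Each returns a list of dicts, best first, with "score" (0 to 1); they miss things now and then, are a little off and sometimes report something else, mostly with a low value. They report only what shows in the picture. A call takes as long as a camera call.
- ctrl.look_for(picture, target): "at" ([column, row] as shares, 0 to 1, of the picture: columns of its width, rows of its height, amid what is visible of it).
- ctrl.trace(picture, target): "region" (384x512 bool, what is visible of it) and "at" ([column, row] as shares, 0 to 1, of the picture: columns of its width, rows of its height, amid what is visible of it).
Readings, each from a call of its own:
- ctrl.current_time_s(): time.
- ctrl.current_joint_positions(): joint angles.
- ctrl.current_dq(): joint speeds.
- ctrl.current_tau(): joint torques, N m.
- ctrl.current_tool_pos(): TCP position.
- ctrl.current_orientation(): TCP orientation.
- ctrl.current_contact_force(): force on the tool from outside, world axes, zero at the start.
- ctrl.current_torque(): the same for the moment, N m.
- ctrl.current_opening(): opening from 0.0 (shut) to 1.0 (fully open).
- ctrl.current_finger_force(): force on a finger pad.
Only numpy, scipy, OpenCV 4.12 (cv2) and the standard library are available. Lean on these libraries where they do the work, as an engineer would, in place of code of your own. Each camera call takes 0.05 s, during which the arm holds its last target. There are 200 camera calls.

### The job

Ready the treatment tray for the next client: take the loose lid off the storage tub and lay it flat on the table, then stand a spare head from the tub in every empty pocket of the tray, leaving any spare you do not need in the tub and the heads already in place where they are. Then take the disinfecting pen from its stand and guide its tip slowly (under 60 mm/s) along the tray's L-shaped dark joint, from the free end of the long leg round the corner to the end of the short leg, staying within 8 mm to either side of it and no more than 12 mm above it. Put the pen back upright in its stand and do not shift the gel bottle, jar, bowl or mug.

Things in the scene. Friction and masses are not known exactly. Their poses are not given: they have to be found in the camera images.
- tray: fixed tray: white plate 190 x 190 x 12 mm (origin centre of underside, x away from robot, y left at yaw 0), on it a grey box 150 x 150 mm, top 38 mm above table, with 4 pockets 66 x 66, 20 deep, floor 18 above table; centres x, y in mm: pocket 0 (-16, 16), 1 (-16, -56), 2 (56, 16), 3 (56, -56); the apron left bare on its -x and +y sides bears the joint, a dark 5 mm wide L-shaped strip
- joint0 (a point): point on the tray's dark joint strip, 12.5 mm above the table, at the free end of the long leg; the long leg runs 160 mm along the tray's -x side (towards its +y), the short leg 120 mm along its +y side (towards its +x); the pocket box wall stands 23 mm inside the strip
- joint1 (a point): point on the tray's dark joint strip, 12.5 mm above the table, a quarter along the long leg; the long leg runs 160 mm along the tray's -x side (towards its +y), the short leg 120 mm along its +y side (towards its +x); the pocket box wall stands 23 mm inside the strip
- joint2 (a point): point on the tray's dark joint strip, 12.5 mm above the table, half-way along the long leg; the long leg runs 160 mm along the tray's -x side (towards its +y), the short leg 120 mm along its +y side (towards its +x); the pocket box wall stands 23 mm inside the strip
- joint3 (a point): point on the tray's dark joint strip, 12.5 mm above the table, three quarters along the long leg; the long leg runs 160 mm along the tray's -x side (towards its +y), the short leg 120 mm along its +y side (towards its +x); the pocket box wall stands 23 mm inside the strip
- joint4 (a point): point on the tray's dark joint strip, 12.5 mm above the table, at the corner; the long leg runs 160 mm along the tray's -x side (towards its +y), the short leg 120 mm along its +y side (towards its +x); the pocket box wall stands 23 mm inside the strip
- joint5 (a point): point on the tray's dark joint strip, 12.5 mm above the table, 40 mm past the corner on the short leg; the long leg runs 160 mm along the tray's -x side (towards its +y), the short leg 120 mm along its +y side (towards its +x); the pocket box wall stands 23 mm inside the strip
- joint6 (a point): point on the tray's dark joint strip, 12.5 mm above the table, 80 mm past the corner on the short leg; the long leg runs 160 mm along the tray's -x side (towards its +y), the short leg 120 mm along its +y side (towards its +x); the pocket box wall stands 23 mm inside the strip
- joint7 (a point): point on the tray's dark joint strip, 12.5 mm above the table, 120 mm past the corner, by the end of the short leg; the long leg runs 160 mm along the tray's -x side (towards its +y), the short leg 120 mm along its +y side (towards its +x); the pocket box wall stands 23 mm inside the strip
- tub: white storage tub, fixed, open-topped, outside 136 x 216 x 40 mm (x, y, z), walls and floor 5 mm thick; origin at the centre of its underside
- lid: loose white hollow lid on the tub's rim: 148 x 228 x 54 mm, its lip reaching 10 mm down outside the tub's walls with 3 mm play; origin at the centre of its open underside (z = 30 mm on the tub); 250 g; on top an upright black handle, 60 mm long along the lid's x, 16 mm thick along its y, 40 mm high (top at z = 94 mm), centred 60 mm off centre towards +y
- head0: treatment head: disc foot 50 mm across, 26 mm high, black below, white above; on it an upright steel stem 20 mm across ending 66 mm above the underside (black 34 mm collar at its root, 6 mm high); origin at the centre of the underside, z up; 120 g; already stands in pocket 0 (absent in some starts: then pocket 0 is empty)
- head1: treatment head: disc foot 50 mm across, 26 mm high, black below, white above; on it an upright steel stem 20 mm across ending 66 mm above the underside (black 34 mm collar at its root, 6 mm high); origin at the centre of the underside, z up; 120 g; already stands in pocket 1 (absent in some starts: then pocket 1 is empty)
- head2: treatment head: disc foot 50 mm across, 26 mm high, black below, white above; on it an upright steel stem 20 mm across ending 66 mm above the underside (black 34 mm collar at its root, 6 mm high); origin at the centre of the underside, z up; 120 g; already stands in pocket 2 (absent in some starts: then pocket 2 is empty)
- head3: treatment head: disc foot 50 mm across, 26 mm high, black below, white above; on it an upright steel stem 20 mm across ending 66 mm above the underside (black 34 mm collar at its root, 6 mm high); origin at the centre of the underside, z up; 120 g; already stands in pocket 3 (absent in some starts: then pocket 3 is empty)
- spare0: spare treatment head: disc foot 50 mm across, 26 mm high, black below, white above; on it an upright steel stem 20 mm across ending 66 mm above the underside (black 34 mm collar at its root, 6 mm high); origin at the centre of the underside, z up; 120 g; starts standing in the tub, under the lid
- spare1: spare treatment head: disc foot 50 mm across, 26 mm high, black below, white above; on it an upright steel stem 20 mm across ending 66 mm above the underside (black 34 mm collar at its root, 6 mm high); origin at the centre of the underside, z up; 120 g; starts standing in the tub, under the lid
- spare2: spare treatment head: disc foot 50 mm across, 26 mm high, black below, white above; on it an upright steel stem 20 mm across ending 66 mm above the underside (black 34 mm collar at its root, 6 mm high); origin at the centre of the underside, z up; 120 g; starts standing in the tub, under the lid
- stand: pen stand, fixed: white foot 90 x 90 x 8 mm and an upright steel tube, 26 mm bore, its mouth 96 mm above the table; origin at the centre of the underside
- pen: disinfecting pen, 154 mm long, hanging upright in the stand by its collar: origin at the tip, z up the pen; tapered tip 8 mm across, shaft 18 mm across, collar 34 mm across from 84 to 90 mm above the tip, round white grip 22 mm across from 90 to 154 mm; 90 g. In the stand the tip is 12 mm above the table
- gel_bottle: bystander, loose: clear bottle with a white cap, 56 mm across, 160 mm tall; origin at the centre of its underside
- cream_jar: bystander, loose: amber jar with a white cap, 66 mm across, 55 mm tall; origin at the centre of its underside
- bowl: bystander, loose: open steel bowl, 110 mm across, 45 mm tall; origin at the centre of its underside
- mug: bystander, loose: white mug, 76 mm across, 90 mm tall, handle on its +y side; origin at the centre of its underside

How it is judged (in metres and radians):
On the way, in this order (a step that is already met when the one before it is completed fails the run):
1. the lid lies flat on the table, handle up, clear of the tub (centres over 130 mm apart) (height (world z) of lid below 0.012 m and angle between lid's own z axis and vertical below 0.1 rad and horizontal distance between lid and tub above 0.13 m and linear speed of lid below 0.03 m/s), for 0.2 s.
2. every one of the four pockets holds an upright head, its foot on the pocket floor (((x of head0 in the frame of tray between -0.028 and -0.004 m and y of head0 in the frame of tray between 0.004 and 0.028 m and z of head0 in the frame of tray below 0.024 m and angle between head0's own z axis and vertical below 0.15 rad) or (x of spare0 in the frame of tray between -0.028 and -0.004 m and y of spare0 in the frame of tray between 0.004 and 0.028 m and z of spare0 in the frame of tray below 0.024 m and angle between spare0's own z axis and vertical below 0.15 rad) or (x of spare1 in the frame of tray between -0.028 and -0.004 m and y of spare1 in the frame of tray between 0.004 and 0.028 m and z of spare1 in the frame of tray below 0.024 m and angle between spare1's own z axis and vertical below 0.15 rad) or (x of spare2 in the frame of tray between -0.028 and -0.004 m and y of spare2 in the frame of tray between 0.004 and 0.028 m and z of spare2 in the frame of tray below 0.024 m and angle between spare2's own z axis and vertical below 0.15 rad)) and ((x of head1 in the frame of tray between -0.028 and -0.004 m and y of head1 in the frame of tray between -0.068 and -0.044 m and z of head1 in the frame of tray below 0.024 m and angle between head1's own z axis and vertical below 0.15 rad) or (x of spare0 in the frame of tray between -0.028 and -0.004 m and y of spare0 in the frame of tray between -0.068 and -0.044 m and z of spare0 in the frame of tray below 0.024 m and angle between spare0's own z axis and vertical below 0.15 rad) or (x of spare1 in the frame of tray between -0.028 and -0.004 m and y of spare1 in the frame of tray between -0.068 and -0.044 m and z of spare1 in the frame of tray below 0.024 m and angle between spare1's own z axis and vertical below 0.15 rad) or (x of spare2 in the frame of tray between -0.028 and -0.004 m and y of spare2 in the frame of tray between -0.068 and -0.044 m and z of spare2 in the frame of tray below 0.024 m and angle between spare2's own z axis and vertical below 0.15 rad)) and ((x of head2 in the frame of tray between 0.044 and 0.068 m and y of head2 in the frame of tray between 0.004 and 0.028 m and z of head2 in the frame of tray below 0.024 m and angle between head2's own z axis and vertical below 0.15 rad) or (x of spare0 in the frame of tray between 0.044 and 0.068 m and y of spare0 in the frame of tray between 0.004 and 0.028 m and z of spare0 in the frame of tray below 0.024 m and angle between spare0's own z axis and vertical below 0.15 rad) or (x of spare1 in the frame of tray between 0.044 and 0.068 m and y of spare1 in the frame of tray between 0.004 and 0.028 m and z of spare1 in the frame of tray below 0.024 m and angle between spare1's own z axis and vertical below 0.15 rad) or (x of spare2 in the frame of tray between 0.044 and 0.068 m and y of spare2 in the frame of tray between 0.004 and 0.028 m and z of spare2 in the frame of tray below 0.024 m and angle between spare2's own z axis and vertical below 0.15 rad)) and ((x of head3 in the frame of tray between 0.044 and 0.068 m and y of head3 in the frame of tray between -0.068 and -0.044 m and z of head3 in the frame of tray below 0.024 m and angle between head3's own z axis and vertical below 0.15 rad) or (x of spare0 in the frame of tray between 0.044 and 0.068 m and y of spare0 in the frame of tray between -0.068 and -0.044 m and z of spare0 in the frame of tray below 0.024 m and angle between spare0's own z axis and vertical below 0.15 rad) or (x of spare1 in the frame of tray between 0.044 and 0.068 m and y of spare1 in the frame of tray between -0.068 and -0.044 m and z of spare1 in the frame of tray below 0.024 m and angle between spare1's own z axis and vertical below 0.15 rad) or (x of spare2 in the frame of tray between 0.044 and 0.068 m and y of spare2 in the frame of tray between -0.068 and -0.044 m and z of spare2 in the frame of tray below 0.024 m and angle between spare2's own z axis and vertical below 0.15 rad))), for 0.2 s.
3. the pen tip is on the joint at the free end of the long leg: within 8 mm sideways, at most 12 mm above it, and moving slower than 60 mm/s for 0.15 s (horizontal distance between pen and joint0 below 0.008 m and z of pen in the frame of joint0 below 0.012 m and linear speed of pen below 0.06 m/s), for 0.15 s.
4. the pen tip is on the joint a quarter along the long leg: within 8 mm sideways, at most 12 mm above it, and moving slower than 60 mm/s for 0.15 s (horizontal distance between pen and joint1 below 0.008 m and z of pen in the frame of joint1 below 0.012 m and linear speed of pen below 0.06 m/s), for 0.15 s.
5. the pen tip is on the joint half-way along the long leg: within 8 mm sideways, at most 12 mm above it, and moving slower than 60 mm/s for 0.15 s (horizontal distance between pen and joint2 below 0.008 m and z of pen in the frame of joint2 below 0.012 m and linear speed of pen below 0.06 m/s), for 0.15 s.
6. the pen tip is on the joint three quarters along the long leg: within 8 mm sideways, at most 12 mm above it, and moving slower than 60 mm/s for 0.15 s (horizontal distance between pen and joint3 below 0.008 m and z of pen in the frame of joint3 below 0.012 m and linear speed of pen below 0.06 m/s), for 0.15 s.
7. the pen tip is on the joint at the corner: within 8 mm sideways, at most 12 mm above it, and moving slower than 60 mm/s for 0.15 s (horizontal distance between pen and joint4 below 0.008 m and z of pen in the frame of joint4 below 0.012 m and linear speed of pen below 0.06 m/s), for 0.15 s.
8. the pen tip is on the joint 40 mm past the corner on the short leg: within 8 mm sideways, at most 12 mm above it, and moving slower than 60 mm/s for 0.15 s (horizontal distance between pen and joint5 below 0.008 m and z of pen in the frame of joint5 below 0.012 m and linear speed of pen below 0.06 m/s), for 0.15 s.
9. the pen tip is on the joint 80 mm past the corner on the short leg: within 8 mm sideways, at most 12 mm above it, and moving slower than 60 mm/s for 0.15 s (horizontal distance between pen and joint6 below 0.008 m and z of pen in the frame of joint6 below 0.012 m and linear speed of pen below 0.06 m/s), for 0.15 s.
10. the pen tip is on the joint 120 mm past the corner, by the end of the short leg: within 8 mm sideways, at most 12 mm above it, and moving slower than 60 mm/s for 0.15 s (horizontal distance between pen and joint7 below 0.008 m and z of pen in the frame of joint7 below 0.012 m and linear speed of pen below 0.06 m/s), for 0.15 s.
At the end, for the whole second after the job is handed in: Lid flat on the table, handle up, clear of the tub (centres 130 mm apart); an upright head on the floor of each pocket (within 12 mm of its centre in x and y, 6 mm of its floor); unneeded spares in the tub; pen upright in its stand (tip within 12 mm of its axis and 20 mm of the table); all at rest (all of step 1 and all of step 2 and ((x of spare0 in the frame of tub between -0.06 and 0.06 m and y of spare0 in the frame of tub between -0.1 and 0.1 m and z of spare0 in the frame of tub below 0.05 m) or (x of spare0 in the frame of tray between -0.028 and -0.004 m and y of spare0 in the frame of tray between 0.004 and 0.028 m and z of spare0 in the frame of tray below 0.024 m and angle between spare0's own z axis and vertical below 0.15 rad) or (x of spare0 in the frame of tray between -0.028 and -0.004 m and y of spare0 in the frame of tray between -0.068 and -0.044 m and z of spare0 in the frame of tray below 0.024 m and angle between spare0's own z axis and vertical below 0.15 rad) or (x of spare0 in the frame of tray between 0.044 and 0.068 m and y of spare0 in the frame of tray between 0.004 and 0.028 m and z of spare0 in the frame of tray below 0.024 m and angle between spare0's own z axis and vertical below 0.15 rad) or (x of spare0 in the frame of tray between 0.044 and 0.068 m and y of spare0 in the frame of tray between -0.068 and -0.044 m and z of spare0 in the frame of tray below 0.024 m and angle between spare0's own z axis and vertical below 0.15 rad)) and ((x of spare1 in the frame of tub between -0.06 and 0.06 m and y of spare1 in the frame of tub between -0.1 and 0.1 m and z of spare1 in the frame of tub below 0.05 m) or (x of spare1 in the frame of tray between -0.028 and -0.004 m and y of spare1 in the frame of tray between 0.004 and 0.028 m and z of spare1 in the frame of tray below 0.024 m and angle between spare1's own z axis and vertical below 0.15 rad) or (x of spare1 in the frame of tray between -0.028 and -0.004 m and y of spare1 in the frame of tray between -0.068 and -0.044 m and z of spare1 in the frame of tray below 0.024 m and angle between spare1's own z axis and vertical below 0.15 rad) or (x of spare1 in the frame of tray between 0.044 and 0.068 m and y of spare1 in the frame of tray between 0.004 and 0.028 m and z of spare1 in the frame of tray below 0.024 m and angle between spare1's own z axis and vertical below 0.15 rad) or (x of spare1 in the frame of tray between 0.044 and 0.068 m and y of spare1 in the frame of tray between -0.068 and -0.044 m and z of spare1 in the frame of tray below 0.024 m and angle between spare1's own z axis and vertical below 0.15 rad)) and ((x of spare2 in the frame of tub between -0.06 and 0.06 m and y of spare2 in the frame of tub between -0.1 and 0.1 m and z of spare2 in the frame of tub below 0.05 m) or (x of spare2 in the frame of tray between -0.028 and -0.004 m and y of spare2 in the frame of tray between 0.004 and 0.028 m and z of spare2 in the frame of tray below 0.024 m and angle between spare2's own z axis and vertical below 0.15 rad) or (x of spare2 in the frame of tray between -0.028 and -0.004 m and y of spare2 in the frame of tray between -0.068 and -0.044 m and z of spare2 in the frame of tray below 0.024 m and angle between spare2's own z axis and vertical below 0.15 rad) or (x of spare2 in the frame of tray between 0.044 and 0.068 m and y of spare2 in the frame of tray between 0.004 and 0.028 m and z of spare2 in the frame of tray below 0.024 m and angle between spare2's own z axis and vertical below 0.15 rad) or (x of spare2 in the frame of tray between 0.044 and 0.068 m and y of spare2 in the frame of tray between -0.068 and -0.044 m and z of spare2 in the frame of tray below 0.024 m and angle between spare2's own z axis and vertical below 0.15 rad)) and horizontal distance between pen and stand below 0.012 m and height (world z) of pen below 0.02 m and angle between pen's own z axis and vertical below 0.2 rad and linear speed of each of spare0, spare1, spare2, pen below 0.03 m/s); the robot touches nothing.
It fails at once if a head that was already in the tray is moved more than 25 mm (distance of any of head0, head1, head2, head3 from where it was at the start of the episode above 0.025 m).
It fails at once if a bystander (bottle, jar, bowl, mug) is moved more than 30 mm (distance of any of gel_bottle, cream_jar, bowl, mug from where it was at the start of the episode above 0.03 m).
Of head0, head1, head2, head3 only 1 to 2 are there at a start; the rules pass over those that are not, and their reading is None.
At some moment in a run one of spare0, spare1, spare2 may be knocked a few centimetres aside while the robot is not near it.
It also fails if it takes over 200 s, if anything falls off the work surface, if the arm or the gripper's body presses on something with over 40 N, if the wrist force passes 120 N, or if a joint passes its speed limit or range.

## Working session

There is one attempt and no reset: what is moved stays moved. The work goes in short steps, each a Python script; the robot and the scene stay as the last script left them, time stands still between calls to the robot, and variables do not carry over. Pictures are saved under pics/ and viewed, at most 14 in all, crops included, and the job is handed in when it is done.

```bash
mkdir -p pics
cat > h.py <<'E'
import numpy as np, cv2
from station import ctrl
def rays(f,uv):
    uv=np.asarray(uv,float).reshape(-1,2); K=np.array(f["intrinsics"])
    d=np.array([f["k1"],0,0,0,0],float)
    return cv2.undistortPoints(uv.reshape(-1,1,2),K,d).reshape(-1,2)
def pose(f):
    R=cv2.Rodrigues(np.array(f["rvec"],float))[0]; t=np.array(f["tvec"],float).ravel()
    return R,-R.T@t
def cloud(f,mask=None):
    dp=f["depth"]; m=dp>0
    if mask is not None: m&=mask
    v,u=np.nonzero(m); n=rays(f,np.c_[u,v]); z=dp[v,u][:,None]
    R,C=pose(f); return np.c_[n*z,z]@R+C, f["color"][v,u]
def onplane(f,uv,h):
    n=rays(f,uv); R,C=pose(f); d=np.c_[n,np.ones(len(n))]@R
    return C+d*((h-C[2])/d[:,2])[:,None]
def proj(f,P):
    return cv2.projectPoints(np.asarray(P,float).reshape(-1,1,3),np.array(f["rvec"],float),np.array(f["tvec"],float),np.array(f["intrinsics"]),np.array([f["k1"],0,0,0,0],float))[0].reshape(-1,2)
def save(f,name): cv2.imwrite("pics/"+name,f["color"][:,:,::-1])
E
cat > a.py <<'E'
from h import *
for n in("top","side"):
    f=ctrl.grab_frame(n); save(f,n+"0.png"); print(n,pose(f)[1].round(3))
    for t in "tray tub lid head0 stand pen gel_bottle cream_jar bowl mug".split():
        for r in ctrl.trace(f,t)[:4]:
            if r["score"]<.3: continue
            P,_=cloud(f,r["region"])
            if len(P)<5: continue
            print(t,round(r["score"],2),(np.array(r["at"])*[512,384]).round(),len(P),"med",np.median(P,0).round(3),"lo",np.percentile(P,2,0).round(3),"hi",np.percentile(P,98,0).round(3))
E
python3 a.py
```

```text
top [0.454 0.053 1.328]
tray 0.96 [234. 189.] 4491 med [0.565 0.112 0.017] lo [0.481 0.017 0.008] hi [0.662 0.198 0.041]
lid 0.6 [362. 185.] 5023 med [ 0.575 -0.224  0.084] lo [ 0.504 -0.337  0.06 ] hi [ 0.648 -0.116  0.122]
head0 0.63 [257. 166.] 280 med [0.626 0.051 0.046] lo [0.607 0.027 0.024] hi [0.651 0.072 0.088]
head0 0.6 [234. 188.] 4682 med [0.567 0.112 0.017] lo [0.48  0.016 0.006] hi [0.663 0.2   0.041]
stand 0.83 [137. 219.] 864 med [0.473 0.374 0.009] lo [0.429 0.341 0.003] hi [0.52  0.432 0.094]
stand 0.66 [120. 219.] 198 med [0.471 0.382 0.13 ] lo [0.456 0.372 0.001] hi [0.487 0.436 0.169]
pen 0.58 [122. 217.] 156 med [0.472 0.381 0.142] lo [0.459 0.373 0.1  ] hi [0.487 0.395 0.169]
pen 0.55 [141. 169.] 860 med [0.616 0.359 0.034] lo [0.577 0.312 0.001] hi [0.649 0.411 0.093]
gel_bottle 0.63 [299. 109.] 514 med [ 0.758 -0.049  0.105] lo [ 0.742 -0.086 -0.   ] hi [ 0.785 -0.024  0.163]
gel_bottle 0.42 [233. 187.] 4655 med [0.567 0.111 0.017] lo [0.48  0.016 0.007] hi [0.663 0.199 0.041]
gel_bottle 0.37 [120. 219.] 169 med [0.473 0.381 0.14 ] lo [0.459 0.373 0.042] hi [
[... 936 characters left out ...]
0.71 [238. 295.] 758 med [0.473 0.393 0.131] lo [0.46  0.304 0.001] hi [0.516 0.401 0.167]
gel_bottle 0.96 [176. 157.] 1075 med [ 0.76  -0.035  0.077] lo [ 0.741 -0.062  0.002] hi [ 0.791 -0.024  0.16 ]
gel_bottle 0.32 [237. 224.] 5236 med [0.566 0.125 0.016] lo [0.48  0.016 0.004] hi [0.663 0.2   0.038]
cream_jar 0.81 [288. 191.] 707 med [ 0.47  -0.012  0.038] lo [ 0.442 -0.057 -0.   ] hi [0.5   0.001 0.056]
bowl 0.67 [328. 256.] 1979 med [0.349 0.165 0.025] lo [0.3   0.133 0.001] hi [0.399 0.234 0.046]
mug 0.76 [166. 294.] 2904 med [0.61  0.362 0.058] lo [0.577 0.314 0.004] hi [0.649 0.418 0.09 ]
mug 0.55 [238. 295.] 669 med [0.472 0.394 0.134] lo [0.461 0.38  0.1  ] hi [0.486 0.401 0.167]
```

View pics/top0.png

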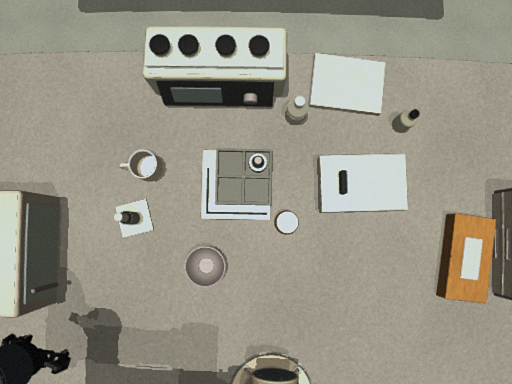

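View pics/side0.png

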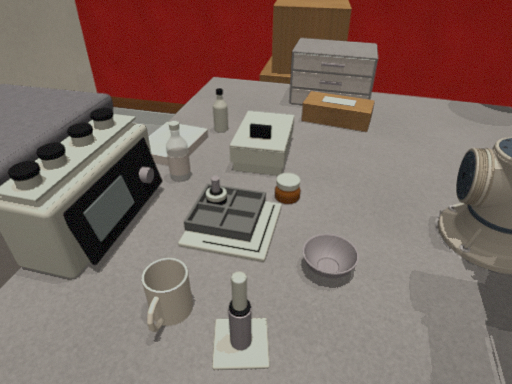

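Top view: tray at (236,185), with one head at (257,161), which is pocket 3, so three pockets are empty. The lid is at (362,183) with its handle at (343,182), the pen and stand at (130,217), and the jar at (287,222). Next I refine the poses with geometry fits.

```bash
cat > m.py <<'E'
from h import *
F={n:ctrl.grab_frame(n) for n in("top","side")}
def rect(P): 
    r=cv2.minAreaRect((P[:,:2]*1000).astype(np.float32)); return [np.round(x,1) for x in r]
for n,f in F.items():
    P,c=cloud(f); c=c.astype(int)
    def box(x0,x1,y0,y1,z0,z1): return (P[:,0]>x0)&(P[:,0]<x1)&(P[:,1]>y0)&(P[:,1]<y1)&(P[:,2]>z0)&(P[:,2]<z1)
    print(n,"table z",np.median(P[box(.3,.4,-.3,-.1,-.02,.02)][:,2]).round(4))
    print("traybox",rect(P[box(.45,.7,-.01,.23,.032,.042)]), "plate",rect(P[box(.45,.7,-.01,.23,.0085,.042)]))
    L=P[box(.45,.7,-.38,-.08,.076,.092)]; print("lidtop",rect(L),np.median(L[:,2]).round(4))
    b=box(.45,.7,-.38,-.08,.112,.14); print("handle",rect(P[b]),np.median(P[b][:,2]).round(4))
    b=box(.42,.53,.33,.44,.11,.18); Q=P[b]; print("pen",rect(Q),"ztop",np.percentile(Q[:,2],97).round(4),len(Q))
    for z0,z1,k in((.105,.13,'lo'),(.13,.155,'mid'),(.16,.18,'cap')):
        q=Q[(Q[:,2]>z0)&(Q[:,2]<z1)]
        if len(q)<8: continue
        from scipy.optimize import least_squares
        s=least_squares(lambda p:np.hypot(*(q[:,:2]-p).T)-.011,q[:,:2].mean(0)+[0,-.005],loss='soft_l1',f_scale=.002)
        print("  ",k,s.x.round(4),len(q),"mean",q.mean(0).round(4))
    b=box(.42,.53,.33,.44,.004,.014); print("standfoot",rect(P[b]))
    # dark strip
    d=box(.45,.7,-.01,.23,.004,.022)&(c.sum(1)<200); D=P[d]
    if len(D): print("strip",rect(D),len(D))
    b=box(.45,.7,-.01,.2,.066,.1); print("head",rect(P[b]),len(P[b]))
    for t in ["joint0","joint4","joint7"]:
        for r in ctrl.look_for(f,t)[:2]: print(t,round(r["score"],2),(np.array(r["at"])*[512,384]).round(1),onplane(f,np.array(r["at"])*[512,384],.0125).round(4))
E
python3 m.py
```

```text
top table z 0.0002
traybox [array([560.1,  79. ]), array([214.3, 167.2]), np.float64(0.6)] plate [array([569.9,  97. ]), array([212. , 237.3]), np.float64(90.0)]
lidtop [array([ 577. , -228.6]), array([149.2, 229.3]), np.float64(2.3)] 0.0841
handle [array([ 574. , -169.2]), array([59.1, 17. ]), np.float64(3.1)] 0.1233
pen [array([472.8, 385.9]), array([20.4, 23.1]), np.float64(4.3)] ztop 0.1689 113
   lo [0.4698 0.3684] 16 mean [0.4715 0.3782 0.1206]
   mid [0.4723 0.368 ] 24 mean [0.4726 0.3782 0.1443]
   cap [0.4717 0.3886] 68 mean [0.4726 0.3864 0.1659]
standfoot [array([474.7, 384.4]), array([107.7, 110.4]), np.float64(1.1)]
strip [array([559.1,  91. ]), array([190.6, 203.8]), np.float64(89.6)] 108
head [array([629.6,  49.5]), array([18.6, 18.3]), np.float64(72.7)] 51
joint0 0.64 [234.3 187.9] [[0.5611 0.1116 0.0125]]
joint4 0.64 [234.3 187.9] [[0.5611 0.1116 0.0125]]
joint7 0.64 [234.3 187.9] [[0.5611 0.1116 0.0125]]
side table z -0.001
traybox [array([561.4,  77.1]), array([215.3, 172.3]), np.float64(0.5)] plate [array([559.5,  96.4]), array([219.1, 212. ]), np.float64(0.3)]
lidtop [array([ 578.8, -228.5]), array([148.3, 233.9]), np.float64(2.6)] 0.0831
handle [array([ 576.2, -166.8]), array([57.9, 18.1]), np.float64(4.7)] 0.1204
pen [array([475.1, 386.4]), array([21.4, 21.8]), np.float64(59.3)] ztop 0.1667 511
   lo [0.4754 0.3852] 124 mean [0.4718 0.3934 0.1203]
   mid [0.4754 0.3852] 177 mean [0.4729 0.3933 0.1425]
   cap [0.4757 0.3844] 175 mean [0.4746 0.3879 0.165 ]
standfoot [array([474.6, 386.5]), array([89. , 90.1]), np.float64(15.1)]
strip [array([558.4,  85.8]), array([196.4, 211.4]), np.float64(88.7)] 360
head [array([631.8,  48.4]), array([16.9, 23. ]), np.float64(16.0)] 80
joint0 0.73 [232.3 223.1] [[0.5713 0.1125 0.0125]]
joint4 0.73 [232.3 223.1] [[0.5713 0.1125 0.0125]]
joint7 0.73 [232.3 223.1] [[0.5713 0.1125 0.0125]]
```

```bash
cat > lid.py <<'E'
from h import *
print(ctrl.current_orientation())
o=[180,0,2.5]
for y in (2.5,-177.5):
    q=ctrl.ik([.575,-.168,.2],[180,0,y]); print(y,q)
o=[180,0,2.5] if ctrl.ik([.575,-.168,.2],[180,0,2.5]) is not None else [180,0,-177.5]
ctrl.move_to([.575,-.168,.22],o)
ctrl.gripper_to(.7)
ctrl.move_linear([.5755,-.168,.102],v=.1,force_limit=15)
ctrl.gripper_to(0,effort=90)
print("open",ctrl.current_opening(),ctrl.current_finger_force(),ctrl.current_tool_pos())
ctrl.move_linear([.5755,-.168,.15],v=.05)
print(ctrl.current_contact_force(),ctrl.current_opening())
f=ctrl.grab_frame("side"); save(f,"lid1.png")
E
python3 lid.py
```

```text
[-1.79996985e+02 -2.80110527e-04 -1.82088148e+01]
2.5 [-1.35064379e+00  2.10848543e+01  8.70351260e+00  2.54444375e-14
 -7.76186583e+01  9.38506438e+01]
-177.5 [-1.35064379e+00  2.10848543e+01  8.70351260e+00 -2.54444375e-14
 -7.76186583e+01 -8.61493562e+01]
open 0.17416924367795378 88.53412985801697 [ 0.575854   -0.16825429  0.10269345]
[ 0.5744642  -0.04991749 -3.37098405] 0.1727835258849787
```

View pics/lid1.png

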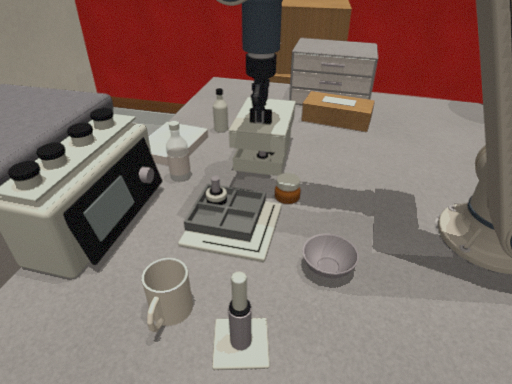

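The lid is held at (262,118), with a spare showing below it at (262,155). Now I set it down.

```bash
cat > lid2.py <<'E'
from h import *
ctrl.move_linear([.5755,-.168,.20],v=.1)
ctrl.move_linear([.395,-.20,.20],v=.15)
ctrl.move_linear([.395,-.20,.09],v=.1)
print(ctrl.move_linear([.395,-.20,.070],v=.03,force_limit=6),ctrl.current_tool_pos(),ctrl.current_contact_force())
ctrl.gripper_to(.5); ctrl.pause(.3)
ctrl.move_linear([.395,-.20,.25],v=.15)
ctrl.move_to([.45,.05,.35],[180,0,2.5])
print(ctrl.current_time_s())
E
python3 lid2.py
cat > m2.py <<'E'
from h import *
from scipy.optimize import minimize
F={n:ctrl.grab_frame(n) for n in("top","side")}
for n,f in F.items():
    save(f,n+"2.png")
    P,c=cloud(f)
    def box(x0,x1,y0,y1,z0,z1): return P[(P[:,0]>x0)&(P[:,0]<x1)&(P[:,1]>y0)&(P[:,1]<y1)&(P[:,2]>z0)&(P[:,2]<z1)]
    L=box(.28,.5,-.4,-.1,.045,.07); 
    if len(L): print(n,"lid",[np.round(x,1) for x in cv2.minAreaRect((L[:,:2]*1000).astype(np.float32))],np.percentile(L[:,2],[5,50,95]).round(4))
    s=box(.5,.65,-.34,-.11,.06,.08); print("stem tops",len(s))
    if len(s):
        k=min(3,len(s)); _,l,ce=cv2.kmeans((s*1).astype(np.float32),k,None,(3,50,1e-6),5,cv2.KMEANS_PP_CENTERS)
        for i in range(k): q=s[l.ravel()==i]; print("  ",len(q),q.mean(0).round(4),np.ptp(q,axis=0).round(3))
    for r in ctrl.look_for(f,"spare0")[:6]: print("spare",round(r["score"],2),np.round(np.array(r["at"])*[512,384]),onplane(f,np.array(r["at"])*[512,384],.05).round(3)[0])
    # tray pose by pnp-free fit: project template into edge/lightness classes
    # model classes: plate white, box grey, strip dark, pocket floor grey
    b=(P[:,0]>.44)&(P[:,0]<.70)&(P[:,1]>-.01)&(P[:,1]<.23)
    Q,v=P[b],c[b].astype(float).mean(1)
    def cost(p):
        a=p[2]; d=Q[:,:2]-p[:2]; x=d[:,0]*np.cos(a)+d[:,1]*np.sin(a); y=-d[:,0]*np.sin(a)+d[:,1]*np.cos(a)
        bx=(np.abs(x-.02)<.075)&(np.abs(y+.02)<.075)
        mx=np.maximum(abs(x-.02),abs(y+.02))
        plate=(np.abs(x)<.095)&(np.abs(y)<.095)&~bx
        strip=False
        pk=np.zeros(len(x),bool)
        for px in(-.016,.056):
            for py in(.016,-.056): pk|=(np.abs(x-px)<.033)&(np.abs(y-py)<.033)
        h=np.where(bx,np.where(pk,.018,.038),np.where(plate,.012,0.))
        return np.minimum(np.abs(Q[:,2]-h),.02).mean()
    best=min((minimize(cost,[x0,y0,a0],method="Nelder-Mead",options=dict(initial_simplex=[[x0,y0,a0],[x0+.006,y0,a0],[x0,y0+.006,a0],[x0,y0,a0+.04]],xatol=1e-5,fatol=1e-7)) for x0 in(.568,.574) for y0 in(.105,.112) for a0 in(0,.02)),key=lambda r:r.fun)
    print("tray",best.x[:2].round(4),np.degrees(best.x[2]).round(2),best.fun.round(5))
E
python3 m2.py
```

```text
True [ 0.39474847 -0.19993535  0.07264267] [-0.7034027   0.49298184  4.5151386 ]
14.5833
top lid [array([ 395.2, -258. ]), array([149.3, 229.8]), np.float64(2.9)] [0.0499 0.0541 0.0583]
stem tops 147
   49 [ 0.5654 -0.1616  0.07  ] [0.019 0.018 0.018]
   49 [ 0.5684 -0.2285  0.0709] [0.019 0.02  0.016]
   49 [ 0.5695 -0.2928  0.0702] [0.017 0.019 0.018]
spare 0.85 [335. 187.] [ 0.566 -0.158  0.05 ]
spare 0.82 [381. 187.] [ 0.569 -0.282  0.05 ]
spare 0.71 [360. 186.] [ 0.569 -0.227  0.05 ]
tray [0.5717 0.1079] 0.24 0.01019
side lid [array([ 397.6, -257.3]), array([148.3, 233.8]), np.float64(2.2)] [0.05   0.0531 0.0568]
stem tops 107
   39 [ 0.5668 -0.158   0.0673] [0.019 0.016 0.011]
   32 [ 0.5707 -0.2898  0.0671] [0.017 0.021 0.012]
   36 [ 0.5704 -0.2274  0.0672] [0.018 0.022 0.01 ]
spare 0.49 [263. 157.] [ 0.555 -0.126  0.05 ]
spare 0.47 [269. 143.] [ 0.556 -0.21   0.05 ]
spare 0.43 [276. 136.] [ 0.548 -0.256  0.05 ]
tray [0.5737 0.105 ] 0.31 0.00631
```

```bash
cat > ov.py <<'E'
from h import *
ctrl.move_to([.35,-.2,.35],[180,0,2.5])
T=np.array([.573,.106]);a=np.radians(.3);R=np.array([[np.cos(a),-np.sin(a)],[np.sin(a),np.cos(a)]])
def w(p,z): p=np.atleast_2d(p); return np.c_[p@R.T+T,np.full(len(p),z)]
def sq(cx,cy,h): return np.array([[cx-h,cy-h],[cx+h,cy-h],[cx+h,cy+h],[cx-h,cy+h]])
ims=[]
for n,(u,v,ww,hh) in (("top",(190,140,100,90)),("side",(175,165,120,108))):
    f=ctrl.grab_frame(n); k=4
    im=cv2.resize(f["color"][v:v+hh,u:u+ww,::-1],None,fx=k,fy=k,interpolation=cv2.INTER_CUBIC)
    def poly(P,col):
        q=((proj(f,P)-[u,v]+.5)*k).astype(np.int32); cv2.polylines(im,[q],True,col,1)
    poly(w(sq(0,0,.095),.012),(0,0,255)); poly(w(sq(.02,-.02,.075),.038),(0,255,0))
    for c in((-.016,.016),(-.016,-.056),(.056,.016),(.056,-.056)): poly(w(sq(*c,.033),.038),(255,0,0))
    L=np.array([[-.078,-.082],[-.078,.078],[.042,.078],[-.078,.078]]); poly(w(L,.0125),(0,255,255))
    ims.append(cv2.resize(im,(400,400)))
cv2.imwrite("pics/ov.png",np.hstack(ims))
E
python3 ov.py
```

```text
(no output)
```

View pics/ov.png

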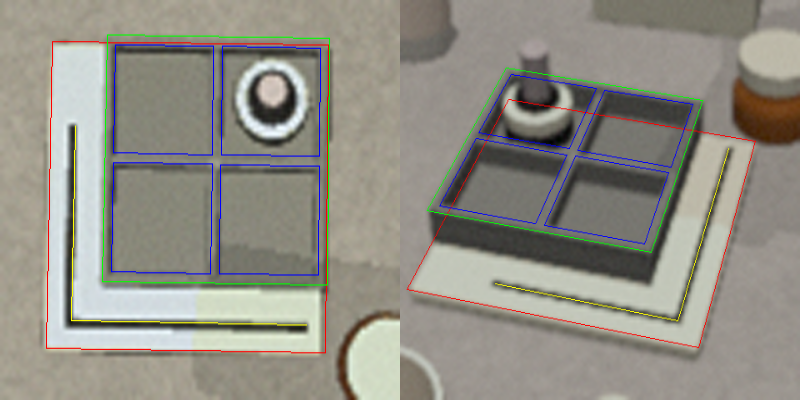

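The overlay matches the tray in both views: in the top panel the strip corner is at (70,322), in the side panel at (678,318). Now I transfer the spares.

```bash
cat >> h.py <<'E'
T=np.array([.5725,.1065]); _a=np.radians(.3); RT=np.array([[np.cos(_a),-np.sin(_a)],[np.sin(_a),np.cos(_a)]])
PK=[(-.016,.016),(-.016,-.056),(.056,.016),(.056,-.056)]
def tray(p): return RT@np.array(p)+T
def stems(f,x0,x1,y0,y1,z0,z1):
    R,C=pose(f); dp=f["depth"]; v,u=np.indices(dp.shape).reshape(2,-1)
    n=rays(f,np.c_[u,v]); z=dp.reshape(-1,1); P=(np.c_[n*z,z]@R+C)
    m=(P[:,0]>x0)&(P[:,0]<x1)&(P[:,1]>y0)&(P[:,1]<y1)&(P[:,2]>z0)&(P[:,2]<z1)&(z[:,0]>0)
    k,l=cv2.connectedComponents(m.reshape(dp.shape).astype(np.uint8)); l=l.ravel()
    return [(P[l==i].mean(0),(l==i).sum()) for i in range(1,k) if (l==i).sum()>=12]
def spares(f): return sorted(((p[:2]+[.001,.0015],n,p[2]) for p,n in stems(f,.49,.66,-.35,-.1,.058,.085)),key=lambda s:-s[0][1])
O=[180,0,2.5]
def clear(): ctrl.move_to([.40,.10,.33],O)
def pick_place(pk):
    f=ctrl.grab_frame("top"); S=spares(f); print([(s[0].round(4),s[1],s[2].round(3)) for s in S])
    x,y=S[0][0]; 
    ctrl.move_to([x,y,.16],O); ctrl.gripper_to(.55)
    hit=ctrl.move_linear([x,y,.056],v=.1,force_limit=12)
    ctrl.gripper_to(0,effort=50); print("grip",hit,round(ctrl.current_opening(),3),round(ctrl.current_finger_force(),1))
    if ctrl.current_opening()<.1: print("MISSED"); return False
    ctrl.move_linear([x,y,.185],v=.15)
    f=ctrl.grab_frame("side"); print("held",round(ctrl.current_opening(),3))
    px,py=tray(PK[pk])
    ctrl.move_linear([px,py,.185],v=.2)
    ctrl.move_linear([px,py,.085],v=.12,force_limit=20)
    hit=ctrl.move_linear([px,py,.064],v=.03,force_limit=5); print("down",hit,ctrl.current_tool_pos().round(4))
    ctrl.gripper_to(.5); ctrl.pause(.1)
    ctrl.move_linear([px,py,.18],v=.15); clear()
    f=ctrl.grab_frame("top")
    for p,n in stems(f,.49,.67,0,.21,.07,.11): print("  stem in tray",(RT.T@(p[:2]+[.001,.0015]-T)).round(4),p[2].round(4),n)
    print("t",ctrl.current_time_s()); return True
E
python3 -c "
from h import *
clear(); pick_place(2)"
```

```text
[(array([ 0.5661, -0.1599]), np.int64(51), np.float64(0.07)), (array([ 0.5697, -0.2267]), np.int64(51), np.float64(0.071)), (array([ 0.5703, -0.2909]), np.int64(51), np.float64(0.07))]
grip False 0.217 48.7
held 0.216
down True [0.6283 0.1227 0.0697]
  stem in tray [0.055 0.02 ] 0.0828 51
  stem in tray [ 0.0575 -0.0555] 0.0827 49
t 26.9
```

```bash
python3 -c "
from h import *
pick_place(0) and pick_place(1)
f=ctrl.grab_frame('side'); save(f,'s3.png')"
```

```text
[(array([ 0.5696, -0.2269]), np.int64(50), np.float64(0.07)), (array([ 0.5701, -0.2913]), np.int64(49), np.float64(0.07))]
grip False 0.221 48.9
held 0.213
down True [0.5564 0.1224 0.0698]
  stem in tray [0.0549 0.0198] 0.084 50
  stem in tray [ 0.0573 -0.0554] 0.0833 49
  stem in tray [-0.0176  0.0203] 0.0836 47
t 36.9833
[(array([ 0.5704, -0.291 ]), np.int64(51), np.float64(0.07))]
grip False 0.215 48.8
held 0.219
down True [0.5567 0.0503 0.0698]
  stem in tray [0.0549 0.0198] 0.0839 50
  stem in tray [ 0.0569 -0.0556] 0.0829 51
  stem in tray [-0.0177  0.0202] 0.0841 47
  stem in tray [-0.0172 -0.0518] 0.0842 49
t 47.225
```

View pics/s3.png

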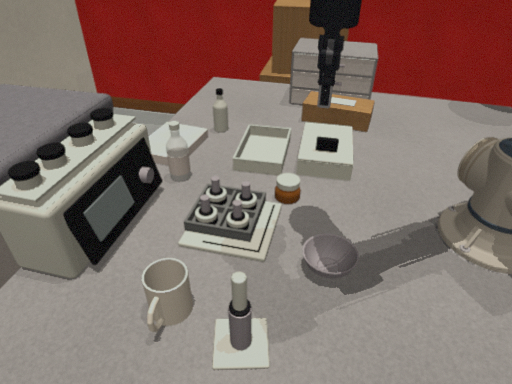

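All four pockets hold upright heads at (204,210), (215,192), (237,217) and (246,195), and the lid lies flat. The pen is next.

```bash
cat > pen.py <<'E'
from h import *
f=ctrl.grab_frame("side")
for p,n in stems(f,.49,.67,0,.21,.07,.11): print("side stem",p.round(4),n)
x,y=.475,.385
for q in ([x,y,.25],[.496,.023,.25],[.62,.19,.14]): print(np.round(ctrl.ik(q,O),1))
ctrl.move_to([x,y,.26],O); ctrl.gripper_to(.6)
print(ctrl.move_linear([x,y,.135],v=.1,force_limit=12))
ctrl.gripper_to(0,effort=60); print("grip",round(ctrl.current_opening(),3),ctrl.current_finger_force(),ctrl.current_tool_pos().round(4),ctrl.current_contact_force().round(2))
ctrl.move_linear([x,y,.245],v=.08)
print(round(ctrl.current_opening(),3))
ims=[]
for n in("side","top"):
    f=ctrl.grab_frame(n); u,v=proj(f,[x,y,.16])[0].astype(int); u=np.clip(u,50,462);v=np.clip(v,50,334)
    im=cv2.resize(f["color"][v-50:v+50,u-50:u+50,::-1],(400,400),interpolation=cv2.INTER_CUBIC)
    q=((proj(f,[[x,y,.122],[x,y,.206]])-[u-50,v-50])*4).astype(int); cv2.line(im,tuple(map(int,q[0])),tuple(map(int,q[1])),(0,0,255),1); ims.append(im)
    P,c=cloud(f); s=P[(np.hypot(P[:,0]-x,P[:,1]-y)<.03)&(P[:,2]>.11)&(P[:,2]<.2)]
    for a,b in((.11,.13),(.13,.15),(.15,.17),(.17,.19)):
        k=s[(s[:,2]>a)&(s[:,2]<b)]; 
        if len(k): print(n,a,k.mean(0).round(4),len(k),k[:,2].min().round(4))
cv2.imwrite("pics/pen1.png",np.hstack(ims))
E
python3 pen.py
```

```text
side stem [0.6304 0.0521 0.0797] 67
side stem [0.556  0.056  0.0794] 73
side stem [0.6277 0.1277 0.0798] 82
side stem [0.5552 0.1276 0.0794] 90
[ 53.7  21.7  16.8   0.  -85.1  38.8]
[ 20.8   8.4  -0.9   0.  -80.6  71.7]
[ 30.8  28.3  11.1   0.  -72.8  61.7]
False
grip 0.24 58.56450140476227 [0.4753 0.3852 0.1356] [-0.74 -1.38  2.48]
0.24
side 0.11 [0.4736 0.3895 0.1265] 16 0.1205
side 0.13 [0.4732 0.3916 0.1418] 71 0.1302
side 0.15 [0.4731 0.3918 0.1602] 118 0.1502
side 0.17 [0.473  0.3918 0.1802] 132 0.1703
```

View pics/pen1.png

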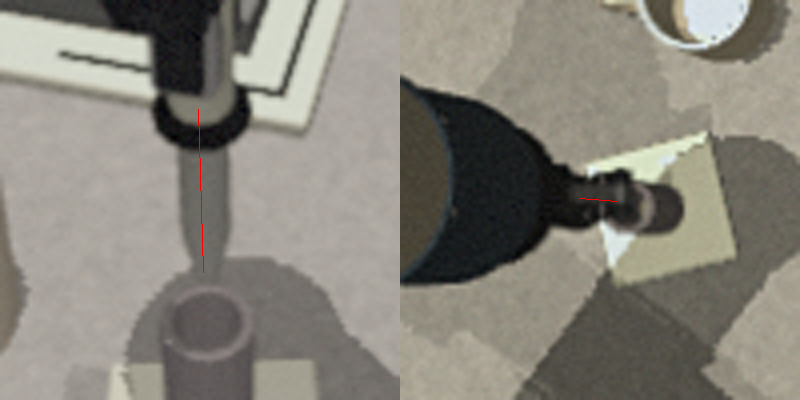

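The pen is held vertical, with its tip at (203,272) on the line predicted for it. Now I trace the joint.

```bash
cat > trace.py <<'E'
from h import *
T2=np.array([.574,.1055]); tr=lambda p:RT@np.array(p)+T2
W=[(-.078,-.082+.04*i) for i in range(5)]+[(-.078+.04*i,.078) for i in (1,2,3)]
Z=.1356+.005
a=tr(W[0])
ctrl.move_linear([*a,.245],v=.2)
ctrl.move_linear([*a,.17],v=.12,force_limit=15)
print(ctrl.move_linear([*a,Z],v=.03,force_limit=6),ctrl.current_tool_pos().round(4),ctrl.current_contact_force().round(2))
ctrl.pause(.3)
f=ctrl.grab_frame("side"); u,v=proj(f,[*a,.02])[0].astype(int)
cv2.imwrite("pics/j0.png",cv2.resize(f["color"][v-50:v+50,u-50:u+50,::-1],(400,400),interpolation=cv2.INTER_CUBIC)); print(u,v,proj(f,[*a,.0125]))
E
python3 trace.py
```

```text
False [0.4966 0.0231 0.1408] [-0.44 -0.49 -0.99]
272 202 [[272.86561056 204.49927686]]
```

View pics/j0.png

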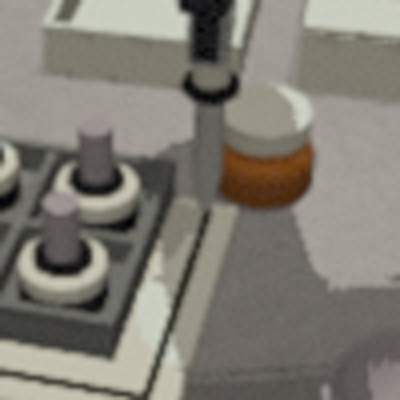

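The tip sits on the strip's free end at crop position (205,207).

```bash
cat > trace2.py <<'E'
from h import *
T2=np.array([.574,.1055]); tr=lambda p:RT@np.array(p)+T2
W=[(-.078,-.082+.04*i) for i in range(5)]+[(-.078+.04*i,.078) for i in (1,2,3)]
Z=.1406; ims=[]
for i,w in enumerate(W[1:],1):
    a=tr(w); h=ctrl.move_linear([*a,Z],v=.025,force_limit=12); ctrl.pause(.3)
    print(i,h,ctrl.current_tool_pos().round(4),ctrl.current_contact_force().round(1))
    if h: break
    if i in(4,7):
        f=ctrl.grab_frame("side"); u,v=proj(f,[*a,.02])[0].astype(int)
        ims.append(cv2.resize(f["color"][v-50:v+50,u-50:u+50,::-1],(400,400),interpolation=cv2.INTER_CUBIC))
if ims: cv2.imwrite("pics/j47.png",np.hstack(ims))
print(ctrl.current_time_s(),ctrl.current_opening())
E
python3 trace2.py
```

```text
1 False [0.4962 0.063  0.1406] [ 0.4  0.3 -0.7]
2 False [0.496  0.103  0.1406] [ 0.7  0.2 -0.7]
3 False [0.4958 0.1431 0.1406] [-0.1  0.5 -2.3]
4 False [0.4956 0.183  0.1406] [-0.5  0.3 -1.1]
5 False [0.5356 0.1833 0.1406] [-0.4 -0.3 -1.3]
6 False [0.5756 0.1835 0.1406] [ 0.4 -0.4 -1.3]
7 False [0.6156 0.1837 0.1406] [ 0.   0.2 -1.8]
70.8083 0.24385645431825057
```

View pics/j47.png

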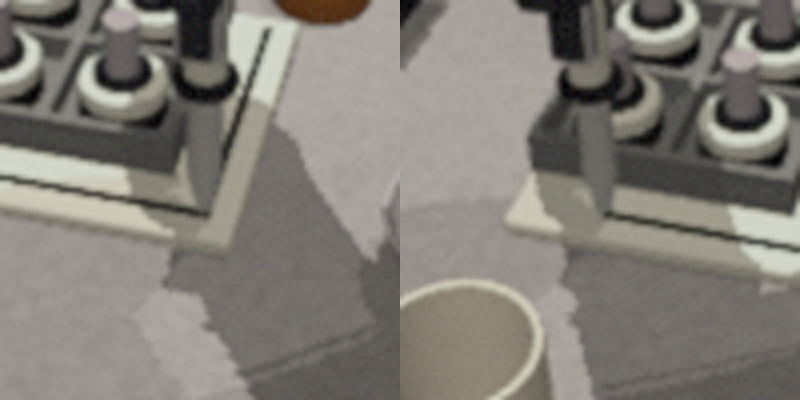

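The tip is on the corner at (205,210) and on the short leg's end at (603,212). Now I return the pen.

```bash
cat > ret.py <<'E'
from h import *
x,y=.4753,.3855
p=ctrl.current_tool_pos(); ctrl.move_linear([p[0],p[1],.25],v=.1)
ctrl.move_linear([x,y,.25],v=.15)
h=ctrl.move_linear([x,y,.14],v=.06,force_limit=10); print(h,ctrl.current_tool_pos().round(4))
if not h:
    h=ctrl.move_linear([x,y,.134],v=.02,force_limit=4); print(h,ctrl.current_tool_pos().round(4))
    ctrl.gripper_to(.5); ctrl.pause(.3)
    ctrl.move_linear([x,y,.26],v=.1); ctrl.move_to([.35,.0,.35],O)
for n in("side","top"):
    f=ctrl.grab_frame(n); save(f,n+"9.png")
    P,_=cloud(f); s=P[(np.hypot(P[:,0]-x,P[:,1]-y)<.03)&(P[:,2]>.11)]; print(n,s.mean(0).round(4),s[:,2].max().round(4))
    for p,k in stems(f,.49,.67,0,.21,.07,.11): print("  stem",(RT.T@(p[:2]-T)).round(4),k)
print(ctrl.current_time_s())
E
python3 ret.py
```

```text
False [0.4754 0.3856 0.1404]
True [0.4756 0.3857 0.1356]
side [0.4738 0.3923 0.1463] 0.1681
  stem [ 0.0575 -0.0545] 69
  stem [-0.0168 -0.0504] 72
  stem [0.0555 0.021 ] 83
  stem [-0.0169  0.0211] 85
top [0.4727 0.3836 0.1527] 0.1694
  stem [0.0539 0.0183] 50
  stem [ 0.0561 -0.057 ] 51
  stem [-0.0184  0.0187] 46
  stem [-0.0183 -0.0533] 49
79.8167
```

View pics/side9.png

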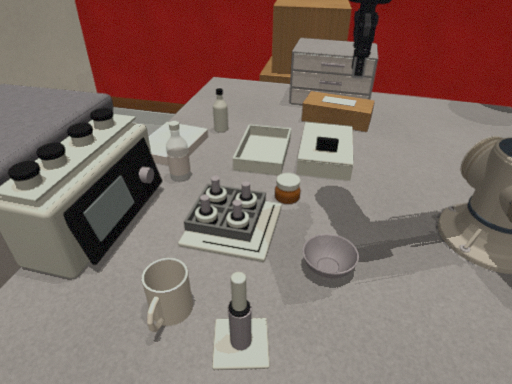

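The pen stands upright in its stand at (240,310), the four heads are in their pockets, the lid is flat at (326,150), and the bottle, jar, bowl and mug have not moved.

```bash
python3 -c "
from station import ctrl
print(ctrl.sign_off())"
```

```text
the job is handed in; nothing more can be done
None
```

The job is handed in at about 80 s on the robot's clock: lid flat on the table, spares in pockets 0, 1 and 2, joint traced end to end, pen back upright and bystanders unmoved in the final picture; sign-off returned no verdict.

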